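# Torque the die-plate clamp bolt of a bench lever press

## Robot

A 7-joint arm with a two-finger parallel gripper is mounted at the origin on the work surface. World frame = base frame: x ahead of the robot, y to its left, z up, the work surface at z = 0. Lengths are in m, angles in degrees, forces in N, time in s.
With the tool pointing down it reaches from about 0.35 to 0.9 m from the base axis. Payload 7.2 kg.
Tool frame: the origin (TCP) lies midway between the tips of the shut fingers; the grasp point (between the pads) lies 19 mm behind it; z points along the fingers, y is the line along which they close (so a half turn about z gives the same grasp; the last joint's range is limited). The gripper opens to 85 mm and grips with 20 to 120 N. Pads are 22 mm wide; open, the fingers measure 114 mm over their backs; the gripper's body (76 mm by 85 mm) begins 54 mm behind the grasp point. The pads swing forward as they close: fully open they stand 13 mm farther back than shut.
Start: joints at [-79.309, 23.554, -0.728, 91.456, 0.321, 64.991, -4.71], TCP at [0.158, 0.605, 0.231] pointing down, gripper open.
Joint ranges: [-169.25, 169.25], [-16.82, 113.86], [-84.01, 82.57], [7.8, 145.47], [-59.2, 239.2], [7.22, 106.19], [-163.78, 163.78]. Speed limits (degrees/s): [136.94, 136.94, 172.46, 172.46, 180, 180, 180].

## Interface

Orientations are given as a 3x3 rotation matrix whose columns are the frame's x, y, z axes.
In Python, from plant import r gives the robot as it stands. The module is installed in compiled form; this text tells all that it offers.
- The arm moves only by the tool servo_tool, never from a script. Its argument "targets" is one flat list of numbers, 7 for each row, row after row: the shift along the world's x, y, z in m, then the turn, a rotation vector about the world's x, y, z in degrees, then the finger opening in m, from 0 to 0.0854. A call has 1 to 20 rows; each row shifts and turns the commanded pose from where the row before left it; what a row does not reach is not made up. A row lasts 1/8 s, in which the tool goes at most 62.5 mm and 10.7 degrees, less where a joint would pass 70% of its speed; a pose out of reach is approached as far as the arm can. A call is refused whole if a number of a shift passes 0.0625 or a number of a turn 10.7, either way. A call with a gripper value outside its range is refused whole. The fingers move at their own pace and stop on an object; "newtons" is the grip in N (left out, the last holds). Time passes only in rows, so rows that do not move let the fingers close. It gives the time, the measured TCP pose, the force, the opening and the grip force at its end, in the units of the state.
- r.state(): the state, without advancing time (a new reading comes with each control period).
- r.snapshot(name): name is "scene" or "top"; returns a dict with "frame" (420x560x3 uint8, red, green, blue), "z_map" (420x560 float32, m along the optical axis (not along the pixel's ray), 0 where there is no reading), "fx", "fy", "cx", "cy" (pixels), "view" (4x4, takes a point from world to camera coordinates). Camera axes: x right, y down, z forward; pixel columns grow to the right and rows downward; lengths in m; the calibration is good to about 2 mm. A picture is of the moment at which its call begins.
- r.hand_in(): hands the job in; it is judged then, once.
The state is a dict: "time_s": time; "joint_positions": joint angles; "qd": joint speeds; "tau": joint torques, N m; "tcp_pos": TCP position; "tool_rot": TCP orientation; "force": force on the tool from outside, world axes, zero at the start; "moment": the same for the moment, N m; "width": finger opening in m; "grasp_force": force on a finger pad.
Only numpy, scipy, OpenCV 4.12 (cv2) and the standard library are available. Lean on these libraries where they do the work, as an engineer would, in place of code of your own. Each camera call takes 0.05 s, during which the arm holds its last target. There are 200 camera calls.

## Task

Take the click torque wrench from the cork mat, put its ring end fully down over the square-headed clamp bolt at the open (left) end of the press bed and tighten the bolt clockwise until the wrench breaks over with its click, then stop at once, before the handle swings through to its stop. Lift the wrench off without slackening the bolt and lay it flat back on the mat, setting it down by hand rather than dropping it, and leave the press and everything else on the bench as they are.

Things in the scene. Friction and masses are not known exactly. Their poses are not given: they have to be found in the camera images.
- wrench: Click torque wrench, loose, 0.34 kg, steel, 250 mm long, lies flat. Origin: centre of its ring end's underside; z up, handle along its own -x, balance point 90 mm along -x. Ring end: octagon 46 mm across, 20 mm thick, with a square hole right through, 25 mm across flats, sides parallel to x and y. Handle and ring end are straight until the wrench breaks over.
- wrench_grip (a point): Middle of the wrench's black hand grip, 162 mm along -x from the ring centre, 14 mm above the wrench's underside; a rounded bar 96 mm long (along x), 26 wide, 28 high, to be taken across its width. Axes are the handle's, parallel to the wrench's while straight.
- wrench_pivot (a point): Pin at the wrench's neck, 34 mm along -x from the ring centre. Pulled clockwise from above with 1.7 N m, the handle gives way here (the click): the torque falls by half within 0.04 rad of bend (5 mm at the grip), to a quarter by 0.12, up to a hard stop at 0.22 rad (28 mm at the grip), where it would overtighten. Let back, it springs straight. The other way it is rigid.
- bolt_head (a point): Clamp bolt to tighten, at the bed's open end on the robot's left. Point: on the bolt axis (z up) at the head's underside, on top of its 38 mm washer, 76 mm above the bench. Square steel head 22 mm across flats, sides parallel to x and y, 16 mm high plus a 4 mm round-chamfered top. The ring goes down over it on to the washer, 1.5 mm clear on each side.
- bolt_corner (a point): One corner of that bolt head, 15.6 mm from its axis. Right-hand thread. Already snug, it turns against about 1 N m, rising to the wrench's setting after 0.3 to 1.1 rad, different each time, and stays where left. About 0.15 rad of play either way in the ring. Room to swing: start with the handle pointing left and back towards the robot (about 130 deg from straight ahead), ending about straight left.
- mat: Cork mat, fixed, 300 (x) by 250 (y) by 3 mm, on the robot's left. Origin: centre of its underside, on the bench.
- press: Bench lever press, fixed, grey cast frame. Origin: underside on the bed's axis; bed along its own y, open end +y (clamp bolt at y = +100 mm), column and arm at -y, 305 mm high, lever to 400. The arm's ram housing is 200 mm up and ends at y = +10. Base 150 wide, 35 high, y -250 to +180; bed and clamps reach 73 mm. A like bolt at y = -100 is tight already.
- spanner: Plain flat spanner, 190 mm long, 9 mm thick, all bare steel, lying on the mat beside the wrench; not for this job. Origin: centre of its small ring end; shank along -x.
- hammer: Bystander: shoemaker's hammer, 230 mm long, lying on the bench.
- eyelet_jar: Bystander: small round jar, 52 mm across, 55 mm high.
- glue_tin: Bystander: round tin, 84 mm across, 95 mm high.
- brush: Bystander: brush lying on the bench.
- hole_punch: Bystander: steel hand punch, 115 mm long, 17 mm thick, lying on the bench.

How it is judged (in metres and radians):
On the way, in this order (a step that is already met when the one before it is completed fails the run):
1. the ring end is fully down over the bolt head, resting on the washer (horizontal distance between wrench and bolt_head below 0.004 m and z of wrench in the frame of bolt_head below 0.005 m and angle between wrench's own z axis and vertical below 0.12 rad), for 0.1 s.
2. turning the bolt clockwise, the wrench breaks over while it is fully down on the bolt (all of step 1 and angle between the x axis of wrench and the x axis of wrench_grip, either way round above 0.03 rad and distance of bolt_corner from where it was at the start of the episode above 0.0025 m), for 0.05 s.
3. the wrench is set down flat on the mat while still in the fingers (z of wrench in the frame of mat between -0.002 and 0.008 m and angle between wrench's own z axis and vertical below 0.1 rad and x of wrench in the frame of mat between -0.15 and 0.15 m and y of wrench in the frame of mat between -0.125 and 0.125 m and x of wrench_grip in the frame of mat between -0.15 and 0.15 m and y of wrench_grip in the frame of mat between -0.125 and 0.125 m and contact force between the fingers and wrench above 1 N), for 0.05 s.
At the end, for the whole second after the job is handed in: The wrench lies flat (within 0.1 rad), straight and still on the cork mat, its ring end's centre and the middle of its grip both within the mat's edges and its underside within 8 mm of the bench, and the bolt is left tightened: the corner of its head at least 2.5 mm from where it started (z of wrench in the frame of mat between -0.002 and 0.008 m and angle between wrench's own z axis and vertical below 0.1 rad and x of wrench in the frame of mat between -0.15 and 0.15 m and y of wrench in the frame of mat between -0.125 and 0.125 m and x of wrench_grip in the frame of mat between -0.15 and 0.15 m and y of wrench_grip in the frame of mat between -0.125 and 0.125 m and angle between the x axis of wrench and the x axis of wrench_grip, either way round below 0.04 rad and linear speed of wrench below 0.02 m/s and distance of bolt_corner from where it was at the start of the episode above 0.0025 m and angular speed of wrench below 0.1 rad/s); the robot touches nothing.
It fails at once if the handle is pulled on past the click, bent more than 0.19 rad, into its stop (angle between the x axis of wrench and the x axis of wrench_grip, either way round above 0.19 rad).
It fails at once if the arm or fingers press on the press frame with more than 10 N (contact force between any of the arm, the fingers and press above 10 N).
It fails at once if another thing on the bench is moved more than 30 mm (distance of any of spanner, hammer, eyelet_jar, glue_tin, brush, hole_punch from where it was at the start of the episode above 0.03 m).
It also fails if it takes over 72 s, if anything falls off the work surface, if the arm or the gripper's body presses on something with over 40 N, if the wrist force passes 120 N, or if a joint passes its speed limit or range.

## Working session

There is one attempt and no reset: what is moved stays moved. The work goes in short steps, Python scripts to look and compute and a tool call to move; the robot and the scene stay as the last step left them, time stands still between calls to the robot, and variables do not carry over. Pictures are saved under pics/ and viewed, at most 10 in all, crops included, and the job is handed in when it is done.

Besides the shell and the picture viewer there is one more tool, called in YAML: its name, and indented under it one key for each argument. servo_tool: Moves the arm, as the interface text tells. Its arguments: {"type":"object","properties":{"targets":{"type":"array"},"newtons":{"type":"number"}},"required":["targets"]}

```bash
mkdir -p pics; cat > h.py <<'E'
import numpy as np,cv2
from plant import r
def snap(n,f=None):
    s=r.snapshot(n)
    if f: cv2.imwrite('pics/'+f,s['frame'][:,:,::-1])
    return s
def world(s,u,v,z=None):
    """pixel -> world by depth map, or on plane height z"""
    u=np.atleast_1d(u).astype(float);v=np.atleast_1d(v).astype(float)
    T=np.linalg.inv(s['view']);d=np.stack([(u-s['cx'])/s['fx'],(v-s['cy'])/s['fy'],np.ones_like(u)],1)
    if z is None: k=s['z_map'][v.astype(int),u.astype(int)]
    else: k=(z-T[2,3])/(d@T[:3,:3].T)[:,2]
    return (d*k[:,None])@T[:3,:3].T+T[:3,3]
def pix(s,p):
    q=s['view'][:3,:3]@np.array(p)+s['view'][:3,3]
    return q[0]/q[2]*s['fx']+s['cx'],q[1]/q[2]*s['fy']+s['cy']
E
python3 - <<'E'
from h import *
for n in('scene','top'):
    s=snap(n,n+'1.png'); T=np.linalg.inv(s['view']);print(n,s['fx'],T[:3,3].round(3),T[:3,2].round(3))
st=r.state();print(st['time_s'],st['tool_rot'])
E
```

```text
scene 394.4760570875469 [ 1.178 -0.129  0.939] [-0.574  0.121 -0.81 ]
top 385.28530177459555 [0.425 0.006 0.94 ] [ 0.195  0.022 -0.98 ]
0.1 [[-9.67709707e-01  2.52067144e-01 -2.78527059e-04]
 [ 2.52067285e-01  9.67708721e-01 -1.38348940e-03]
 [-7.91991582e-05 -1.40902368e-03 -9.99999004e-01]]
```

View pics/scene1.png

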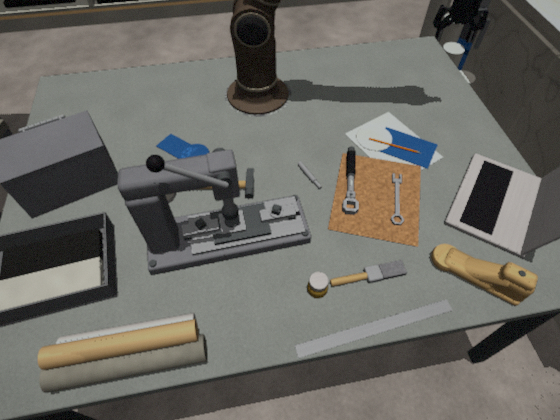

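View pics/top1.png

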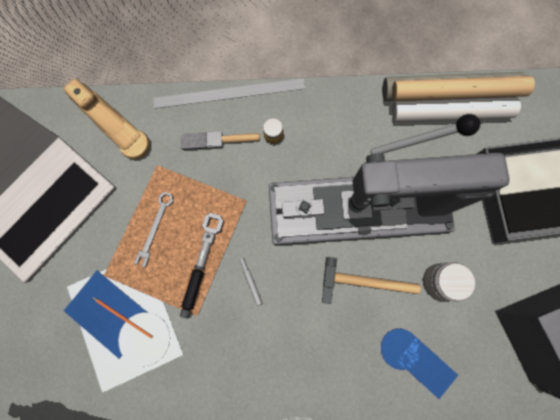

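The scene view shows the press in the centre with its open-end bolt at about (277,210), and the wrench on the mat with its ring at (351,204). In the top view the ring is at (213,224), the black grip at (193,288), and the dark square bolt head at (305,207). I'll measure these next.

```bash
python3 - <<'E'
from h import *
s=snap('top');c=snap('scene')
f=lambda s,x0,y0,w,h,k:cv2.resize(s['frame'][y0:y0+h,x0:x0+w,::-1],None,fx=k,fy=k,interpolation=cv2.INTER_CUBIC)
a=f(s,280,187,50,40,8);b=f(c,252,190,50,40,8);d=f(s,175,204,60,120,5)[:600];
top=np.hstack([a,b]);e=f(s,170,205,100,35,8)
cv2.imwrite('pics/crop1.png',np.vstack([top,e[:280]]))
# black grip mask in top
g=s['frame'].max(2)<45; m=np.zeros_like(g);m[250:330,175:215]=g[250:330,175:215]
n,l,stt,cen=cv2.connectedComponentsWithStats(m.astype(np.uint8));k=1+stt[1:,4].argmax()
v,u=np.where(l==k);P=world(s,u,v,0.027);ctr,(w,h),ang=cv2.minAreaRect((P[:,:2]*1000).astype(np.float32))
print('grip',ctr,w,h,ang,'area',stt[k],cen[k])
ev=np.linalg.svd(P[:,:2]-P[:,:2].mean(0))[2][0];print('dir',ev,P.mean(0))
print('ring',world(s,213,224,0.023),world(s,213,224))
for p in[(305,207),(213,219),(194,288)]:print(p,world(s,*p))
print('bolt',world(s,305,207,.096),world(c,277,210,.096))
# press edge direction: depth-based points of base at 35mm
V,U=np.mgrid[160:260,255:470];Q=world(s,U.ravel(),V.ravel());q=Q[(abs(Q[:,2]-.035)<.006)];print('base',cv2.minAreaRect((q[:,:2]*1000).astype(np.float32)),len(q))
E
```

```text
grip (405.2139892578125, 231.73329162597656) 24.48893928527832 94.2608413696289 72.8547134399414 area [183 270  20  41 353] [192.49008499 289.4815864 ]
dir [-0.95533381  0.29552888] [0.40521244 0.23148059 0.027     ]
ring [[0.55774532 0.18532317 0.023     ]] [[0.56086177 0.18951576 0.00152374]]
(305, 207) [[ 0.57908427 -0.03419748  0.09514001]]
(213, 219) [[0.57292434 0.18908658 0.00410993]]
(194, 288) [[0.40845766 0.22640909 0.03372561]]
bolt [[ 0.57892709 -0.03415618  0.096     ]] [[ 0.59424264 -0.03248165  0.096     ]]
base ((566.234130859375, -168.62945556640625), (194.77491760253906, 428.467041015625), 2.3731424808502197) 2414
```

View pics/crop1.png

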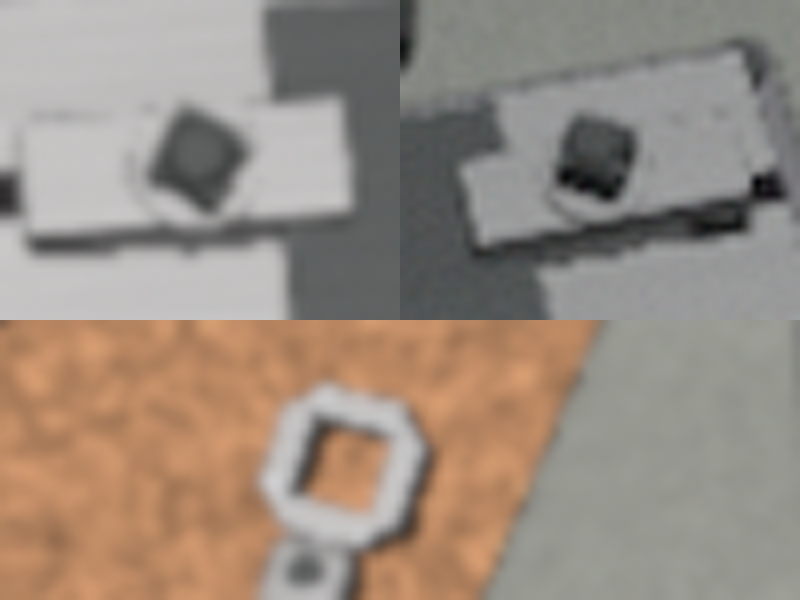

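```bash
python3 - <<'E'
from h import *
for n,(u0,v0,u1,v1) in(('top',(296,196,313,216)),('scene',(268,200,284,218))):
    s=snap(n);k=8
    g=cv2.resize(s['frame'][v0:v1,u0:u1].max(2),None,fx=k,fy=k,interpolation=cv2.INTER_CUBIC)
    t,m=cv2.threshold(g,0,255,cv2.THRESH_OTSU+cv2.THRESH_BINARY_INV)
    C=max(cv2.findContours(m,0,1)[0],key=cv2.contourArea)[:,0]
    u=(C[:,0]+.5)/k-.5+u0;v=(C[:,1]+.5)/k-.5+v0
    for z in(.092,.084):
        P=world(s,u,v,z)[:,:2]*1000;print(n,z,t,cv2.minAreaRect(P.astype(np.float32)))
s1=snap('top');s2=snap('scene')
# triangulate round top centre seen by eye
A=[]
for s,p in((s1,(304.06,205.7)),(s2,(276.3,207.7))):
    T=np.linalg.inv(s['view']);a=world(s,*p,z=.096)[0];A.append(a);print('top circle',a)
b=[world(s1,304-.5+0,207.2,.076)[0]];print('washer',b)
# ring hole + octagon in top view: bright grey, low saturation
f=s1['frame'][208:235,200:226].astype(int);k=8
sat=(f.max(2)-f.min(2)).astype(np.uint8);sat=cv2.resize(sat,None,fx=k,fy=k,interpolation=cv2.INTER_CUBIC)
m=(sat<35).astype(np.uint8);cs,h=cv2.findContours(m,cv2.RETR_CCOMP,1)
for c,hh in zip(cs,h[0]):
    if cv2.contourArea(c)>1000:
        c=c[:,0];P=world(s1,(c[:,0]+.5)/k-.5+200,(c[:,1]+.5)/k-.5+208,.023)[:,:2]*1000
        print('hole' if hh[3]>=0 else 'outer',cv2.minAreaRect(P.astype(np.float32)))
E
```

```text
top 0.092 137.0 ((580.6139526367188, -32.89596176147461), (23.942977905273438, 25.503644943237305), 60.203529357910156)
top 0.084 137.0 ((582.0851440429688, -33.2664909362793), (24.168922424316406, 25.744346618652344), 60.2036018371582)
scene 0.092 105.0 ((589.1488037109375, -34.34419250488281), (25.120702743530273, 31.70285987854004), 63.62446975708008)
scene 0.084 105.0 ((583.5858764648438, -33.450157165527344), (25.358076095581055, 32.00239181518555), 63.62427520751953)
top circle [ 0.58193216 -0.03218853  0.096     ]
top circle [ 0.58666154 -0.03298568  0.096     ]
washer [array([ 0.58222952, -0.03169151,  0.076     ])]
outer ((556.1268310546875, 187.27597045898438), (48.97132873535156, 55.484745025634766), 74.57785034179688)
hole ((559.6074829101562, 185.3414764404297), (22.45415496826172, 24.67412757873535), 71.90333557128906)
```

servo_tool:
  targets: [0.05,-0.06,0,0,0,0,0.07,0.05,-0.06,0,0,0,-1,0.07,0.05,-0.06,0,0,0,-1,0.07,0.04,-0.06,0,0,0,0,0.07,0.04,-0.06,-0.02,0,0,0,0.07,0.017,-0.06,-0.04,0,0,0,0.07,0,-0.013,-0.04,0,0,0,0.07,0,0,0,0,0,0,0.07,0,0,0,0,0,0,0.07]

```text
time_s: 1.52
tcp_pos: [0.3604, 0.2967, 0.1421]
tool_rot: [[-0.959, 0.285, 0.001], [0.285, 0.959, 0.001], [-0.001, 0.002, -1.0]]
force: [0.1, 0.2, 0.6]
width: 0.07
grasp_force: 0.0
```

servo_tool:
  targets: [0.025,-0.035,-0.02,0,0,-0.5,0.07,0.02,-0.03,-0.03,0,0,0,0.07,0,0,-0.03,0,0,0,0.07,0,0,-0.02,0,0,0,0.07,0,0,0,0,0,0,0.07,0,0,0,0,0,0,0.07]

```text
time_s: 2.28
tcp_pos: [0.4059, 0.2315, 0.0422]
tool_rot: [[-0.956, 0.293, 0.002], [0.293, 0.956, 0.002], [-0.001, 0.002, -1.0]]
force: [0.8, -0.0, -0.8]
width: 0.0698
grasp_force: 0.0
```

servo_tool:
  targets: [0,0,-0.02,0,0,0,0.07,0,0,-0.015,0,0,0,0.07,0,0,0,0,0,0,0.05,0,0,0,0,0,0,0.03,0,0,0,0,0,0,0.015,0,0,0,0,0,0,0.015,0,0,0,0,0,0,0.015,0,0,0,0,0,0,0.015]
  newtons: 110

```text
time_s: 3.28
tcp_pos: [0.4057, 0.2307, 0.0069]
tool_rot: [[-0.956, 0.294, 0.002], [0.294, 0.956, 0.001], [-0.001, 0.002, -1.0]]
force: [-0.4, 0.0, 5.6]
width: 0.0239
grasp_force: 108.4
```

servo_tool:
  targets: [0,0,0.02,0,0,0,0.015,0,0,0.03,0,0,0,0.015,0,0,0.03,0,0,0,0.015,0,0,0.03,0,0,0,0.015,0,-0.01,0.015,0,0,-2,0.015,0.01,-0.03,0,0,0,-3,0.015,0.01,-0.035,0,0,0,-3,0.015,0.01,-0.035,0,0,0,-3,0.015,0.01,-0.03,0,0,0,-3,0.015,0,-0.03,0,0,0,-1,0.015,0,-0.007,0,0,0,0,0.015,0,0,0,0,0,0,0.015,0,0,0,0,0,0,0.015]

```text
time_s: 4.9
tcp_pos: [0.4448, 0.0539, 0.1307]
tool_rot: [[-0.848, 0.531, -0.0], [0.531, 0.848, 0.0], [0.0, 0.0, -1.0]]
force: [-0.4, -0.2, -3.3]
width: 0.0238
grasp_force: 108.1
```

```bash
python3 - <<'E'
from h import *
s=snap('top');c=snap('scene')
f=lambda s,x0,y0,w,h,k:cv2.resize(s['frame'][y0:y0+h,x0:x0+w,::-1],None,fx=k,fy=k,interpolation=cv2.INTER_CUBIC)
np.save('t.npy',0)
cv2.imwrite('pics/crop2.png',np.hstack([f(s,265,180,66,100,6)[:600],f(c,240,170,66,100,6)]))
print(r.state()['moment'],r.state()['grasp_force'])
for p in((.583,-.0325,.096),(.583,-.0325,.115)):print(pix(s,p),pix(c,p))
E
```

```text
[0.07042668 0.21933537 0.0158847 ] 108.0802309513092
(np.float64(304.1808270919016), np.float64(205.22413228757247)) (np.float64(276.23755189041594), np.float64(206.55457020538904))
(np.float64(304.51741309285853), np.float64(203.60319244097994)) (np.float64(276.1565433245841), np.float64(202.2813475111125))
```

View pics/crop2.png

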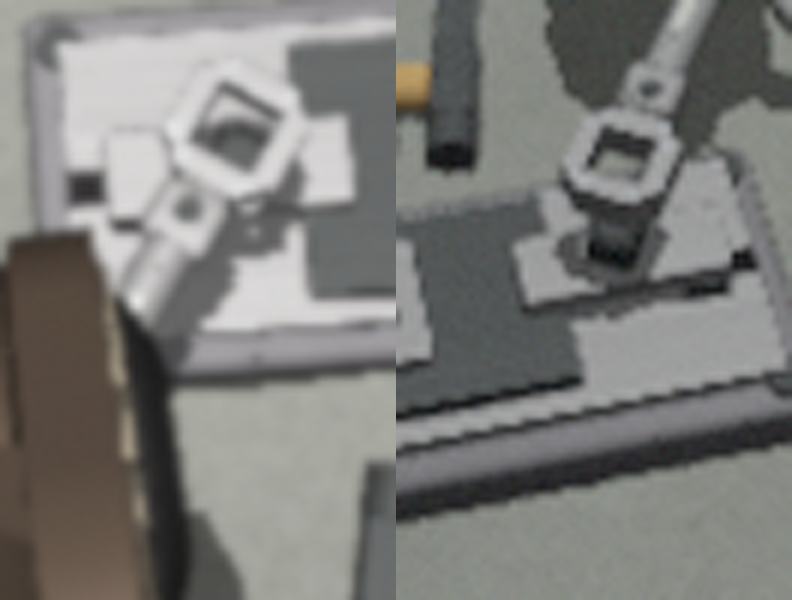

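The crops show the ring hovering just over the bolt: its centre is at about (304.3,201) in the top view and (278,195) in the scene view, with the bolt head visible through the hole. I'll triangulate its position.

```bash
cat >> h.py <<'E'
def tri(s1,p1,s2,p2):
    A=[];b=[]
    for s,p in((s1,p1),(s2,p2)):
        T=np.linalg.inv(s['view']);d=T[:3,:3]@[(p[0]-s['cx'])/s['fx'],(p[1]-s['cy'])/s['fy'],1];d/=np.linalg.norm(d)
        M=np.eye(3)-np.outer(d,d);A.append(M);b.append(M@T[:3,3])
    x=np.linalg.lstsq(np.vstack(A),np.hstack(b),rcond=None)[0]
    return x,np.linalg.norm(np.vstack(A)@x-np.hstack(b))
E
python3 - <<'E'
from h import *
s=snap('top');c=snap('scene')
print('bolt',tri(s,(304.06,205.7),c,(276.3,207.7)))
print('ring',tri(s,(304.4,201),c,(278,195)))
for z in(.14,.145,.15):print(z,world(s,304.4,201,z)[0],world(c,278,195,z)[0])
# ring-top depth
for z,S,(a,b,e,f) in((0,s,(292,188,318,216)),(0,c,(265,185,292,206))):
    V,U=np.mgrid[b:f,a:e];Q=world(S,U.ravel(),V.ravel());q=Q[(Q[:,2]>.12)&(Q[:,2]<.17)]
    print(len(q),np.percentile(q[:,2],[10,50,90]).round(4))
    h=q[q[:,2]>np.percentile(q[:,2],30)]; print(q[:,:2].mean(0),(q[:,:2].max(0)+q[:,:2].min(0))/2)
    A=np.c_[q[:,:2]-q[:,:2].mean(0),np.ones(len(q))];print('plane',np.linalg.lstsq(A,q[:,2],rcond=None)[0].round(3))
E
```

```text
bolt (array([ 0.58292719, -0.03240582,  0.09068436]), np.float64(3.678730937356676e-05))
ring (array([ 0.5830555 , -0.02927044,  0.14541759]), np.float64(0.0025505073977853394))
0.14 [ 0.58380965 -0.03129992  0.14      ] [ 0.5793364  -0.02680641  0.14      ]
0.145 [ 0.58281497 -0.03106442  0.145     ] [ 0.58308361 -0.02744594  0.145     ]
0.15 [ 0.5818203  -0.03082892  0.15      ] [ 0.58683081 -0.02808547  0.15      ]
375 [0.1417 0.1469 0.1495]
[ 0.57878405 -0.02764982] [ 0.58029475 -0.02960929]
plane [-0.047  0.042  0.146]
314 [0.1333 0.1443 0.1475]
[ 0.58266272 -0.02649405] [ 0.58184694 -0.02468832]
plane [-0.052  0.039  0.142]
```

servo_tool:
  targets: [0.001,-0.0015,-0.012,0,0,0,0.015,0,0,-0.012,0,0,0,0.015,0,0,0,0,0,0,0.015,0,0,0,0,0,0,0.015]

```text
time_s: 5.6
tcp_pos: [0.4459, 0.0514, 0.1066]
tool_rot: [[-0.847, 0.532, -0.001], [0.532, 0.847, -0.0], [0.0, -0.001, -1.0]]
force: [-1.0, -0.7, -3.7]
width: 0.0237
grasp_force: 108.1
```

```bash
python3 - <<'E'
from h import *
s=snap('top');c=snap('scene')
f=lambda s,x0,y0,w,h,k:cv2.resize(s['frame'][y0:y0+h,x0:x0+w,::-1],None,fx=k,fy=k,interpolation=cv2.INTER_CUBIC)
cv2.imwrite('pics/crop3.png',np.hstack([f(s,285,182,40,50,10),f(c,258,182,40,50,10)]))
E
```

```text
(no output)
```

View pics/crop3.png

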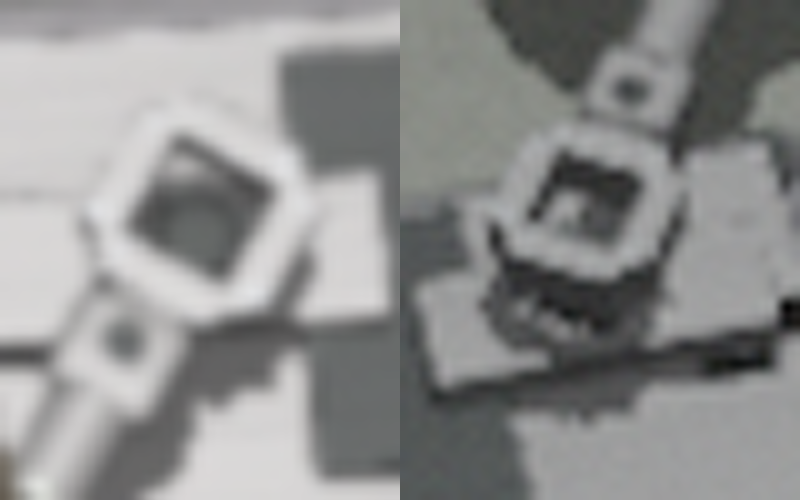

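The ring hole is centred at (304.75,202.25) in the top view and (276.65,201.65) in the scene view, and its sides look parallel to the head, which is visible inside it.

```bash
python3 - <<'E'
from h import *
s=snap('top');c=snap('scene')
print('ring',tri(s,(304.75,202.25),c,(276.65,201.65)))
# neck pin seen in both: crop (125,338) and (632-400,88)
print('pin',tri(s,(285+12.05,182+33.35),c,(258+22.75,182+8.35)))
E
```

```text
ring (array([ 0.58504207, -0.03220044,  0.12042416]), np.float64(0.0009572750883800014))
pin (array([ 0.5557254 , -0.01518304,  0.12669851]), np.float64(0.00024053999902831557))
```

servo_tool:
  targets: [-0.0015,-0.0005,-0.006,0,0,0,0.015,0,0,-0.005,0,0,0,0.015,0,0,-0.004,0,0,0,0.015,0,0,0,0,0,0,0.015]

```text
time_s: 6.3
tcp_pos: [0.4442, 0.051, 0.0914]
tool_rot: [[-0.847, 0.531, -0.001], [0.531, 0.847, -0.0], [0.001, -0.001, -1.0]]
force: [-0.7, -0.6, -3.3]
width: 0.024
grasp_force: 108.1
```

servo_tool:
  targets: [0,0,-0.004,0,0,0,0.015,0,0,-0.004,0,0,0,0.015,0,0,0,0,0,0,0.015]

```text
time_s: 6.68
tcp_pos: [0.4442, 0.051, 0.0835]
tool_rot: [[-0.847, 0.531, -0.001], [0.531, 0.847, -0.0], [0.0, -0.0, -1.0]]
force: [0.0, -0.1, -3.0]
width: 0.024
grasp_force: 108.1
```

servo_tool:
  targets: [0,0,-0.003,0,0,0,0.015,0,0,-0.001,0,0,0,0.015,0,0,0,0,0,0,0.015]

```text
time_s: 7.05
tcp_pos: [0.4446, 0.0511, 0.0799]
tool_rot: [[-0.847, 0.531, 0.0], [0.531, 0.847, 0.0], [-0.0, 0.0, -1.0]]
force: [-0.6, 0.9, -1.6]
width: 0.0241
grasp_force: 108.3
```

```bash
python3 - <<'E'
from h import *
s=snap('top');c=snap('scene')
f=lambda s,x0,y0,w,h,k:cv2.resize(s['frame'][y0:y0+h,x0:x0+w,::-1],None,fx=k,fy=k,interpolation=cv2.INTER_CUBIC)
cv2.imwrite('pics/crop4.png',np.hstack([f(s,285,182,40,50,10),f(c,258,182,40,50,10)]))
st=r.state();print(st['force'],st['moment'])
E
```

```text
[-0.62483562 -0.02273628 -1.93717559] [0.06665296 0.05126889 0.01171784]
```

View pics/crop4.png

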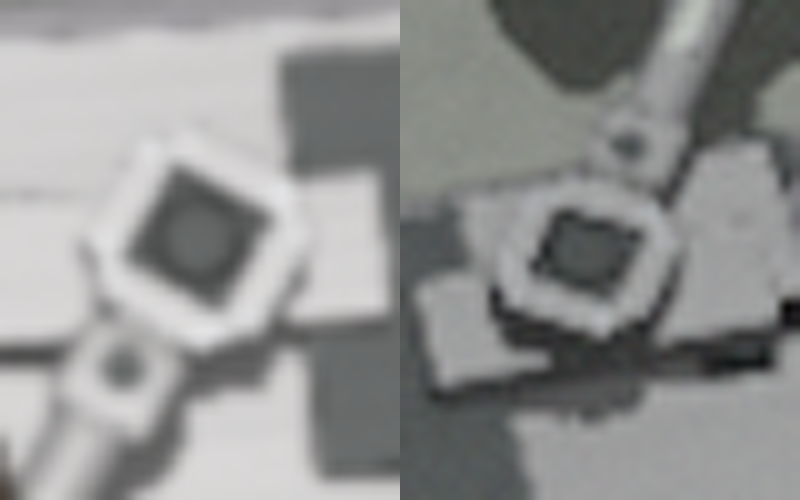

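The ring is seated: the dark head fills the hole with no gap in either view, its top is flush, and the hole is centred at (304.65,205). I'll work out the arc shifts next.

```bash
python3 - <<'E'
import numpy as np
B=np.array([.5834,-.0332]);R=.162;p0=148.6
ph=[p0-2*i for i in range(40)]
P=[B+R*np.array([np.cos(np.radians(a)),np.sin(np.radians(a))]) for a in ph]
for i in range(39):print(i+1,round(ph[i+1],1),(1e3*(P[i+1]-P[i])).round(2),(1e3*P[i+1]).round(1))
E
```

```text
1 146.6 [3.03 4.77] [448.2  56. ]
2 144.6 [3.19 4.67] [451.3  60.6]
3 142.6 [3.36 4.55] [454.7  65.2]
4 140.6 [3.51 4.43] [458.2  69.6]
5 138.6 [3.66 4.31] [461.9  73.9]
6 136.6 [3.81 4.18] [465.7  78.1]
7 134.6 [3.96 4.04] [469.7  82.1]
8 132.6 [4.09 3.9 ] [473.7  86. ]
9 130.6 [4.23 3.75] [478.   89.8]
10 128.6 [4.36 3.6 ] [482.3  93.4]
11 126.6 [4.48 3.45] [486.8  96.9]
12 124.6 [4.6  3.29] [491.4 100.1]
13 122.6 [4.71 3.13] [496.1 103.3]
14 120.6 [4.82 2.96] [500.9 106.2]
15 118.6 [4.92 2.79] [505.9 109. ]
16 116.6 [5.01 2.62] [510.9 111.7]
17 114.6 [5.1  2.44] [516.  114.1]
18 112.6 [5.18 2.26] [521.1 116.4]
19 110.6 [5.26 2.08] [526.4 118.4]
20 108.6 [5.33 1.9 ] [531.7 120.3]
21 106.6 [5.39 1.71] [537.1 122. ]
22 104.6 [5.45 1.52] [542.6 123.6]
23 102.6 [5.5  1.33] [548.1 124.9]
24 100.6 [5.54 1.14] [553.6 126. ]
25 98.6 [5.58 0.94] [559.2 127. ]
26 96.6 [5.6  0.75] [564.8 127.7]
27 94.6 [5.63 0.55] [570.4 128.3]
28 92.6 [5.64 0.36] [576.1 128.6]
29 90.6 [5.65 0.16] [581.7 128.8]
30 88.6 [ 5.65 -0.04] [587.4 128.8]
31 86.6 [ 5.65 -0.24] [593.  128.5]
32 84.6 [ 5.64 -0.43] [598.6 128.1]
33 82.6 [ 5.62 -0.63] [604.3 127.5]
34 80.6 [ 5.59 -0.83] [609.9 126.6]
35 78.6 [ 5.56 -1.02] [615.4 125.6]
36 76.6 [ 5.52 -1.21] [620.9 124.4]
37 74.6 [ 5.48 -1.41] [626.4 123. ]
38 72.6 [ 5.42 -1.6 ] [631.8 121.4]
39 70.6 [ 5.37 -1.78] [637.2 119.6]
```

Six steps first (12°), all within the free play and the first part of the turn.

servo_tool:
  targets: [0.003,0.0048,-0.0005,0,0,-2,0.015,0.0032,0.0047,0,0,0,-2,0.015,0.0034,0.0045,0,0,0,-2,0.015,0.0035,0.0044,0,0,0,-2,0.015,0.0037,0.0043,0,0,0,-2,0.015,0.0038,0.0042,0,0,0,-2,0.015,0,0,0,0,0,0,0.015]

```text
time_s: 8.02
tcp_pos: [0.4647, 0.078, 0.0791]
tool_rot: [[-0.718, 0.696, -0.001], [0.696, 0.718, -0.0], [0.001, -0.001, -1.0]]
force: [-5.3, -0.9, 0.6]
width: 0.024
grasp_force: 108.9
```

```bash
cat > m.py <<'E'
from h import *
st=r.state();d=np.array([.5834,-.0332,.076])-st['tcp_pos'];f=np.array(st['force']);mo=np.array(st['moment'])
e=d[:2]/np.linalg.norm(d[:2]);t=np.array([-e[1],e[0]])
print('dist',np.linalg.norm(d[:2]).round(4),'phi',np.degrees(np.arctan2(-d[1],-d[0])).round(1),'tool',np.degrees(np.arctan2(st['tool_rot'][1][1],st['tool_rot'][0][1])).round(1)+90,'radial',(f[:2]@e).round(2),'tang',(f[:2]@t).round(2),'mz',mo[2].round(2),'Mbolt',(mo[2]+np.cross(-d[:2],f[:2])).round(2),'fz',f[2].round(2))
E
python3 m.py
```

```text
dist 0.1627 phi 136.9 tool 135.9 radial -3.24 tang -4.29 mz 0.19 Mbolt 0.89 fz 0.62m.py:4: DeprecationWarning: Arrays of 2-dimensional vectors are deprecated. Use arrays of 3-dimensional vectors instead. (deprecated in NumPy 2.0)
  print('dist',np.linalg.norm(d[:2]).round(4),'phi',np.degrees(np.arctan2(-d[1],-d[0])).round(1),'tool',np.degrees(np.arctan2(st['tool_rot'][1][1],st['tool_rot'][0][1])).round(1)+90,'radial',(f[:2]@e).round(2),'tang',(f[:2]@t).round(2),'mz',mo[2].round(2),'Mbolt',(mo[2]+np.cross(-d[:2],f[:2])).round(2),'fz',f[2].round(2))
```

servo_tool:
  targets: [0.004,0.004,0,0,0,-2,0.015,0.0041,0.0039,0,0,0,-2,0.015,0.0042,0.0037,0,0,0,-2,0.015]

```text
time_s: 8.4
tcp_pos: [0.4766, 0.0896, 0.0791]
tool_rot: [[-0.641, 0.767, -0.002], [0.767, 0.641, -0.0], [0.001, -0.001, -1.0]]
force: [-6.1, -0.8, 1.2]
width: 0.0239
grasp_force: 109.2
```

```bash
python3 -W ignore m.py
```

```text
dist 0.1627 phi 131.0 tool 129.9 radial -3.4 tang -5.12 mz 0.37 Mbolt 1.2 fz 1.21
```

servo_tool:
  targets: [0.0044,0.0036,0,0,0,-2,0.015,0.0045,0.0034,0,0,0,-2,0.015]

```text
time_s: 8.65
tcp_pos: [0.4853, 0.0967, 0.0791]
tool_rot: [[-0.586, 0.81, -0.002], [0.81, 0.586, -0.0], [0.001, -0.002, -1.0]]
force: [-5.6, 0.7, 1.3]
width: 0.0236
grasp_force: 109.2
```

```bash
python3 -W ignore m.py
```

```text
dist 0.1628 phi 127.0 tool 125.9 radial -3.95 tang -4.09 mz 0.38 Mbolt 1.05 fz 1.26
```

```bash
cat > ang.py <<'E'
from h import *
# angle of the octagon hole and ring-centre -> pin direction, from the top view
s=snap('top');u0,v0,u1,v1=290,190,320,220;k=8
g=cv2.resize(s['frame'][v0:v1,u0:u1].max(2),None,fx=k,fy=k,interpolation=cv2.INTER_CUBIC)
cu,cv=pix(s,(.5834,-.0332,.096));c0=((cu-u0+.5)*k,(cv-v0+.5)*k)
m=(g<135).astype(np.uint8);n,l=cv2.connectedComponents(m);w=(l==l[int(c0[1]),int(c0[0])]).astype(np.uint8)
C=max(cv2.findContours(w,0,1)[0],key=cv2.contourArea)[:,0]
P=world(s,(C[:,0]+.5)/k-.5+u0,(C[:,1]+.5)/k-.5+v0,.096)[:,:2]*1000
(c,sz,a)=cv2.minAreaRect(P.astype(np.float32));print('head',np.round(c,1),np.round(sz,1),'angle',round(a%90,1),r.state()['time_s'])
E
python3 ang.py; python3 -W ignore m.py
```

```text
head [582.6 -32.7] [23.8 23.8] angle 36.7 8.7
dist 0.1628 phi 126.8 tool 125.8 radial -3.79 tang -5.26 mz 0.13 Mbolt 0.99 fz 2.05
```

servo_tool:
  targets: [0.0046,0.0033,0,0,0,-2,0.015,0.0047,0.0031,0,0,0,-2,0.015,0.0048,0.003,0,0,0,-2,0.015]

```text
time_s: 9.07
tcp_pos: [0.4993, 0.1063, 0.079]
tool_rot: [[-0.499, 0.867, -0.002], [0.867, 0.499, -0.0], [0.001, -0.002, -1.0]]
force: [-6.8, 0.3, 1.5]
width: 0.0236
grasp_force: 109.2
```

```bash
python3 -W ignore m.py; python3 ang.py;python3 -W ignore m.py
```

```text
dist 0.1629 phi 121.1 tool 119.9 radial -3.78 tang -5.7 mz 0.44 Mbolt 1.36 fz 1.45
head [582.8 -32.7] [23.8 23.6] angle 30.6 9.125
dist 0.1628 phi 120.8 tool 119.8 radial -4.59 tang -6.22 mz 0.15 Mbolt 1.16 fz 1.99
```

servo_tool:
  targets: [0.0049,0.0028,0,0,0,-2,0.015,0.005,0.0026,0,0,0,-2,0.015,0.0051,0.0024,0,0,0,-2,0.015]

```text
time_s: 9.5
tcp_pos: [0.5142, 0.1142, 0.079]
tool_rot: [[-0.406, 0.914, -0.002], [0.914, 0.406, 0.0], [0.001, -0.002, -1.0]]
force: [-7.0, 1.3, 2.5]
width: 0.0239
grasp_force: 109.3
```

```bash
python3 -W ignore m.py; python3 ang.py;python3 -W ignore m.py
```

```text
dist 0.1628 phi 115.2 tool 113.9 radial -4.19 tang -5.75 mz 0.57 Mbolt 1.5 fz 2.46
head [582.6 -32.7] [23.9 23.9] angle 24.3 9.55
dist 0.1629 phi 114.9 tool 113.8 radial -4.05 tang -5.4 mz 0.25 Mbolt 1.13 fz 1.73
```

servo_tool:
  targets: [0.0052,0.0023,0,0,0,-2,0.015,0.0053,0.0021,0,0,0,-2,0.015]

```text
time_s: 9.8
tcp_pos: [0.5245, 0.1187, 0.079]
tool_rot: [[-0.341, 0.94, -0.003], [0.94, 0.341, 0.0], [0.001, -0.003, -1.0]]
force: [-7.3, 0.5, 2.0]
width: 0.0239
grasp_force: 109.3
```

```bash
python3 -W ignore m.py; python3 ang.py;python3 -W ignore m.py
```

```text
dist 0.1629 phi 111.2 tool 109.9 radial -3.07 tang -6.65 mz 0.51 Mbolt 1.59 fz 1.99
head [582.6 -32.7] [23.7 23.7] angle 19.5 9.85
dist 0.163 phi 110.9 tool 109.9 radial -3.97 tang -5.73 mz 0.23 Mbolt 1.16 fz 2.6
```

servo_tool:
  targets: [0.0053,0.0019,0,0,0,-2,0.015,0.0054,0.0017,0,0,0,-2,0.015]

```text
time_s: 10.1
tcp_pos: [0.5352, 0.1225, 0.0789]
tool_rot: [[-0.275, 0.961, -0.003], [0.961, 0.275, 0.0], [0.001, -0.003, -1.0]]
force: [-6.6, 0.8, 1.6]
width: 0.0241
grasp_force: 109.3
```

```bash
python3 -W ignore m.py; python3 ang.py;python3 -W ignore m.py
```

```text
dist 0.163 phi 107.2 tool 106.0 radial -2.68 tang -6.07 mz 0.51 Mbolt 1.5 fz 1.64
head [582.5 -32.5] [23.9 23. ] angle 19.0 10.15
dist 0.163 phi 107.0 tool 105.9 radial -3.5 tang -6.01 mz 0.23 Mbolt 1.21 fz 2.21
```

```bash
sed -i 's/g<135/g<TH/; s/^s=snap/import sys;TH=int(sys.argv[1]) if len(sys.argv)>1 else 135\ns=snap/' ang.py; for t in 115 125 145 155; do python3 ang.py $t; done
python3 - <<'E'
from h import *
s=snap('top')
f=lambda s,x0,y0,w,h,k:cv2.resize(s['frame'][y0:y0+h,x0:x0+w,::-1],None,fx=k,fy=k,interpolation=cv2.INTER_CUBIC)
cv2.imwrite('pics/crop5.png',f(s,270,180,50,50,12))
E
```

```text
head [587.4 -33.6] [66.9 62.7] angle 88.1 10.2
head [582.6 -32.6] [23.1 22.6] angle 17.2 10.25
head [582.7 -32.7] [24.4 23.9] angle 17.7 10.3
head [582.8 -32.7] [25.  24.5] angle 18.1 10.35
```

View pics/crop5.png

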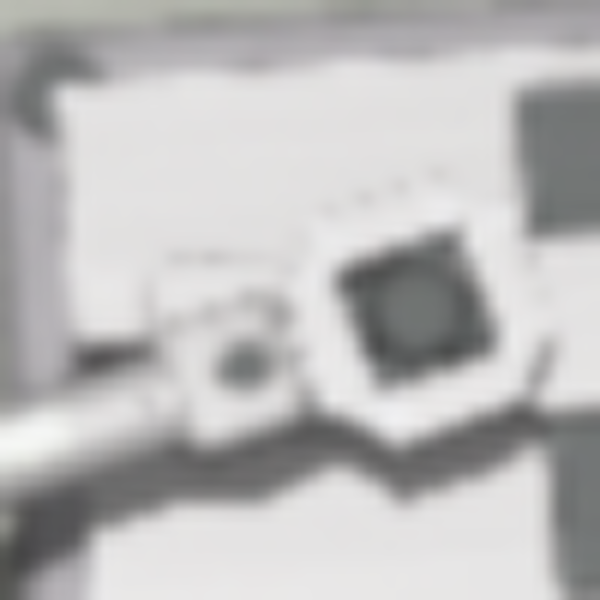

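The hole is at about 17–18° and the handle is straight within measurement error, with no definite bend yet. I'll continue in single steps.

servo_tool:
  targets: [0.0055,0.0015,0,0,0,-2,0.015]

```text
time_s: 10.52
tcp_pos: [0.5405, 0.1241, 0.079]
tool_rot: [[-0.242, 0.97, -0.003], [0.97, 0.242, 0.001], [0.001, -0.003, -1.0]]
force: [-7.2, 1.6, 1.0]
width: 0.024
grasp_force: 109.3
```

```bash
python3 -W ignore m.py; for t in 135 145 155; do python3 ang.py $t; done;python3 -W ignore m.py
```

```text
dist 0.163 phi 105.3 tool 104.0 radial -3.45 tang -6.48 mz 0.5 Mbolt 1.56 fz 1.02
head [582.7 -32.7] [23.6 23. ] angle 15.0 10.575
head [582.7 -32.7] [24.2 23.8] angle 14.9 10.625
head [582.8 -32.7] [24.8 24.5] angle 14.5 10.675
dist 0.163 phi 105.1 tool 104.0 radial -3.72 tang -6.59 mz 0.38 Mbolt 1.45 fz 1.72
```

servo_tool:
  targets: [0.0055,0.0013,0,0,0,-2,0.015,0.0055,0.0011,0,0,0,-2,0.015]

```text
time_s: 10.92
tcp_pos: [0.5516, 0.1267, 0.0789]
tool_rot: [[-0.173, 0.985, -0.003], [0.985, 0.173, 0.001], [0.001, -0.003, -1.0]]
force: [-8.0, 2.7, 2.1]
width: 0.0241
grasp_force: 109.4
```

```bash
python3 -W ignore m.py; for t in 135 145 155; do python3 ang.py $t; done;python3 -W ignore m.py
```

```text
dist 0.1631 phi 101.3 tool 100.0 radial -4.16 tang -7.28 mz 0.56 Mbolt 1.74 fz 2.15
head [582.6 -32.7] [23.7 23.6] angle 10.3 10.975
head [582.7 -32.8] [24.5 24.1] angle 10.9 11.025
head [582.7 -32.8] [25.  24.9] angle 10.9 11.075
dist 0.163 phi 101.1 tool 100.0 radial -4.05 tang -6.02 mz 0.43 Mbolt 1.41 fz 2.01
```

servo_tool:
  targets: [0.0056,0.0009,0,0,0,-2,0.015,0.0056,0.0008,0,0,0,-2,0.015]

```text
time_s: 11.32
tcp_pos: [0.5627, 0.1286, 0.0789]
tool_rot: [[-0.104, 0.995, -0.003], [0.995, 0.104, 0.001], [0.001, -0.003, -1.0]]
force: [-7.7, 2.2, 1.5]
width: 0.0239
grasp_force: 109.4
```

```bash
python3 -W ignore m.py; for t in 135 145 155; do python3 ang.py $t; done;python3 -W ignore m.py
```

```text
dist 0.1631 phi 97.3 tool 96.0 radial -3.15 tang -7.36 mz 0.55 Mbolt 1.75 fz 1.5
head [582.9 -32.4] [23.7 23.6] angle 6.2 11.375
head [582.8 -32.5] [24.5 24.3] angle 6.9 11.425
head [582.9 -32.5] [25.1 25.1] angle 6.6 11.475
dist 0.163 phi 97.2 tool 96.0 radial -3.62 tang -6.24 mz 0.43 Mbolt 1.45 fz 2.65
```

servo_tool:
  targets: [0.0056,0.0006,0,0,0,-2,0.015,0.0056,0.0004,0,0,0,-2,0.015]

```text
time_s: 11.72
tcp_pos: [0.5739, 0.1296, 0.0789]
tool_rot: [[-0.035, 0.999, -0.003], [0.999, 0.035, 0.001], [0.001, -0.003, -1.0]]
force: [-7.6, 2.3, 0.9]
width: 0.0239
grasp_force: 109.5
```

```bash
python3 -W ignore m.py; for t in 135 145 155; do python3 ang.py $t; done;python3 -W ignore m.py
```

```text
dist 0.1631 phi 93.3 tool 92.0 radial -2.75 tang -7.5 mz 0.64 Mbolt 1.86 fz 0.91
head [582.9 -32.4] [23.  23.5] angle 1.1 11.775
head [583.  -32.4] [23.8 24.1] angle 2.1 11.825
head [582.9 -32.5] [24.5 24.8] angle 1.9 11.875
dist 0.163 phi 93.2 tool 92.0 radial -2.68 tang -7.12 mz 0.45 Mbolt 1.61 fz 1.1
```

servo_tool:
  targets: [0.0056,0.0002,0,0,0,-2,0.015,0.0057,0,0,0,0,-2,0.015]

```text
time_s: 12.12
tcp_pos: [0.5852, 0.1299, 0.0789]
tool_rot: [[0.035, 0.999, -0.003], [0.999, -0.035, 0.001], [0.001, -0.003, -1.0]]
force: [-8.2, 3.1, 2.5]
width: 0.0239
grasp_force: 109.5
```

```bash
python3 -W ignore m.py; for t in 135 145 155; do python3 ang.py $t; done;python3 -W ignore m.py
```

```text
dist 0.1631 phi 89.4 tool 88.0 radial -3.01 tang -8.23 mz 0.67 Mbolt 2.01 fz 2.53
head [582.8 -32.5] [23.3 22.6] angle 87.9 12.175
head [582.7 -32.5] [23.9 23.4] angle 87.5 12.225
head [582.7 -32.3] [24.7 24. ] angle 87.5 12.275
dist 0.1631 phi 89.3 tool 88.0 radial -2.9 tang -7.52 mz 0.47 Mbolt 1.7 fz 1.45
```

servo_tool:
  targets: [0.0056,-0.0001,0,0,0,-2,0.015,0.0056,-0.0003,0,0,0,-2,0.015]

```text
time_s: 12.52
tcp_pos: [0.5964, 0.1295, 0.0788]
tool_rot: [[0.104, 0.995, -0.003], [0.995, -0.104, 0.001], [0.0, -0.003, -1.0]]
force: [-6.8, 1.8, 2.2]
width: 0.0242
grasp_force: 109.6
```

```bash
python3 -W ignore m.py; for t in 135 145 155; do python3 ang.py $t; done;python3 -W ignore m.py
```

```text
dist 0.1632 phi 85.4 tool 84.0 radial -1.21 tang -6.93 mz 0.72 Mbolt 1.85 fz 2.17
head [582.4 -32.5] [23.3 22.9] angle 87.5 12.575
head [582.5 -32.5] [23.9 23.5] angle 87.5 12.625
head [582.4 -32.6] [24.7 24.1] angle 88.1 12.675
dist 0.1632 phi 85.3 tool 84.0 radial -1.66 tang -6.35 mz 0.6 Mbolt 1.64 fz 3.0
```

servo_tool:
  targets: [0.0056,-0.0005,0,0,0,-2,0.015]

```text
time_s: 12.8
tcp_pos: [0.6022, 0.1289, 0.0789]
tool_rot: [[0.139, 0.99, -0.003], [0.99, -0.139, 0.001], [0.001, -0.003, -1.0]]
force: [-7.1, 2.3, 1.0]
width: 0.0241
grasp_force: 108.5
```

```bash
python3 -W ignore m.py; for t in 135 145 155; do python3 ang.py $t; done;python3 -W ignore m.py
python3 - <<'E'
from h import *
s=snap('top')
f=lambda s,x0,y0,w,h,k:cv2.resize(s['frame'][y0:y0+h,x0:x0+w,::-1],None,fx=k,fy=k,interpolation=cv2.INTER_CUBIC)
cv2.imwrite('pics/crop6.png',f(s,250,180,66,50,12))
E
```

```text
dist 0.1632 phi 83.4 tool 82.0 radial -1.51 tang -7.32 mz -0.27 Mbolt 0.93 fz 0.97
head [582.4 -32.5] [23.3 22.9] angle 87.5 12.85
head [582.4 -32.5] [23.9 23.5] angle 87.9 12.9
head [582.4 -32.5] [24.5 24.1] angle 87.9 12.95
dist 0.1631 phi 83.4 tool 81.9 radial -2.06 tang -6.94 mz -0.19 Mbolt 0.94 fz 1.65
```

View pics/crop6.png

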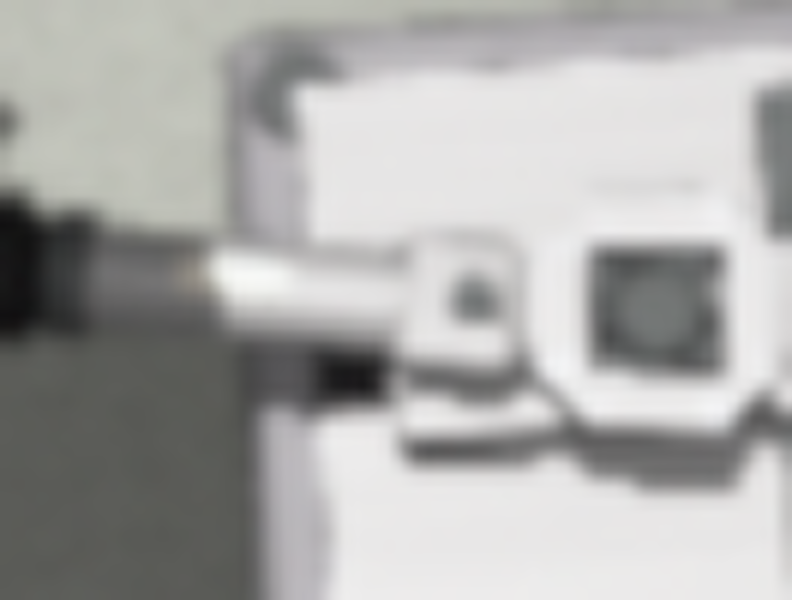

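It clicked: the ring stayed at about 87.7° while the handle went to about 82°, and the torque fell from 1.64 to 0.94 N m. In the picture the handle is bent at the pin, at (475,300) in the crop. I'll ease it back now.

servo_tool:
  targets: [-0.0056,0.0005,0,0,0,2,0.015,-0.0056,0.0003,0,0,0,2,0.015,-0.0056,0.0001,0,0,0,2,0.015,-0.0057,0,0,0,0,2,0.015,-0.0056,-0.0002,0,0,0,2,0.015,-0.0056,-0.0004,0,0,0,2,0.015,0,0,0,0,0,0,0.015]

```text
time_s: 13.88
tcp_pos: [0.5701, 0.1285, 0.0797]
tool_rot: [[-0.07, 0.998, 0.001], [0.998, 0.07, 0.001], [0.001, 0.001, -1.0]]
force: [0.4, 5.3, 0.7]
width: 0.0239
grasp_force: 108.6
```

```bash
python3 -W ignore m.py; for t in 135 145; do python3 ang.py $t; done
```

```text
dist 0.1622 phi 94.7 tool 94.0 radial -5.21 tang 0.8 mz 0.07 Mbolt -0.06 fz 0.75
head [583.5 -33. ] [24.  23.2] angle 3.0 13.925
head [583.6 -33.1] [24.7 24. ] angle 2.7 13.975
```

servo_tool:
  targets: [0,0.001,0.001,0,0,0,0.015,0,0,0.002,0,0,0,0.015,0,0,0.003,0,0,0,0.015,0,0,0,0,0,0,0.015]

```text
time_s: 14.48
tcp_pos: [0.5697, 0.1285, 0.0854]
tool_rot: [[-0.067, 0.998, -0.0], [0.998, 0.067, -0.0], [-0.0, -0.0, -1.0]]
force: [-1.1, 1.2, -3.7]
width: 0.0241
grasp_force: 108.0
```

```bash
python3 -W ignore m.py; for t in 135 145; do python3 ang.py $t; done
```

```text
dist 0.1623 phi 94.8 tool 93.9 radial -1.26 tang -0.99 mz -0.05 Mbolt 0.11 fz -3.68
head [583.3 -33.7] [24.  23.6] angle 4.9 14.525
head [583.2 -33.7] [24.6 24.3] angle 5.0 14.575
```

servo_tool:
  targets: [0,0,0.015,0,0,0,0.015,0,0,0.02,0,0,0,0.015,0,0,0.02,0,0,0,0.015,-0.016,0.01,0,0,0,7,0.015,-0.016,0.01,0,0,0,7,0.015,-0.016,0.01,0,0,0,7,0.015,-0.016,0.01,0,0,0,7,0.015,-0.016,0.01,0,0,0,7,0.015,-0.016,0.01,0,0,0,7,0.015,-0.016,0.01,0,0,0,7,0.015,-0.016,0.01,0,0,0,7,0.015,-0.016,0.01,0,0,0,7,0.015,-0.02,0.01,0,0,0,6,0.015,0,0,0,0,0,0,0.015,0,0,0,0,0,0,0.015]

```text
time_s: 16.45
tcp_pos: [0.4067, 0.2285, 0.1411]
tool_rot: [[-0.955, 0.296, 0.001], [0.296, 0.955, 0.0], [-0.001, 0.001, -1.0]]
force: [0.3, -0.5, -3.5]
width: 0.0242
grasp_force: 108.2
```

```bash
python3 -W ignore m.py; python3 - <<'E'
from h import *
s=snap('top','top7.png')
# mat rectangle by colour
f=s['frame'].astype(int);m=((f[:,:,0]-f[:,:,2]>45)&(np.arange(560)[None]<260)&(np.arange(420)[:,None]>155)).astype(np.uint8)
m=cv2.morphologyEx(m,cv2.MORPH_OPEN,np.ones((5,5)));C=max(cv2.findContours(m,0,1)[0],key=cv2.contourArea)[:,0]
P=world(s,C[:,0],C[:,1],.003)[:,:2]*1000;q=cv2.minAreaRect(P.astype(np.float32));print(q,cv2.boxPoints(q))
st=r.state();print(st['tcp_pos'],st['moment'])
E
```

```text
dist 0.3157 phi 124.0 tool 162.8 radial 0.6 tang -0.08 mz 0.01 Mbolt 0.04 fz -3.49
((555.3681640625, 270.148681640625), (250.6441192626953, 247.84042358398438), 66.19384002685547) [[391.4061  205.50908]
 [618.1593  105.46988]
 [719.3302  334.78827]
 [492.57703 434.82748]]
[0.40685525 0.22838788 0.14093004] [0.03920534 0.21045591 0.02786356]
```

View pics/top7.png

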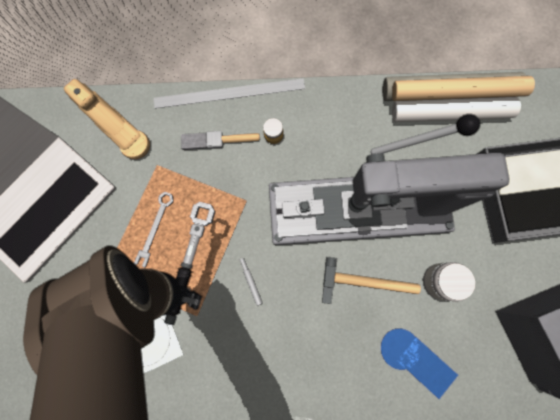

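The bolt head at (305,207) has been left turned. The wrench is held over its original spot on the mat, with the ring at (202,215), and nothing else has moved. Lowering it now.

servo_tool:
  targets: [0.003,0.002,-0.03,0,0,0,0.015,0.002,0,-0.035,0,0,0,0.015,0,0,-0.03,0,0,0,0.015,0,0,-0.02,0,0,0,0.015,0,0,-0.01,0,0,0,0.015,0,0,-0.004,0,0,0,0.015,0,0,0,0,0,0,0.015,0,0,0,0,0,0,0.015]

```text
time_s: 17.5
tcp_pos: [0.4114, 0.2312, 0.012]
tool_rot: [[-0.956, 0.294, 0.001], [0.294, 0.956, 0.001], [-0.001, 0.001, -1.0]]
force: [-0.2, 0.2, -3.3]
width: 0.024
grasp_force: 108.1
```

servo_tool:
  targets: [0,0,-0.002,0,0,0,0.015,0,0,-0.002,0,0,0,0.015,0,0,-0.0015,0,0,0,0.015,0,0,0,0,0,0,0.015]

```text
time_s: 18.0
tcp_pos: [0.411, 0.2311, 0.0069]
tool_rot: [[-0.956, 0.294, 0.0], [0.294, 0.956, 0.001], [0.0, 0.001, -1.0]]
force: [-4.1, -3.3, 15.4]
width: 0.024
grasp_force: 110.9
```

```bash
python3 -c "
from h import *
st=r.state();print(st['force'],st['moment'],st['tcp_pos'])"
```

```text
[-4.13226601 -3.3051106  15.38404468] [-0.44286471  0.88294218  0.00880568] [0.4109816  0.23112555 0.00689678]
```

servo_tool:
  targets: [0,0,0,0,0,0,0.015,0,0,0.0005,0,0,0,0.03,0,0,0,0,0,0,0.045,0,0,0,0,0,0,0.07,0,0,0,0,0,0,0.07,0,0,0.02,0,0,0,0.07,0,0,0.03,0,0,0,0.07,0,0,0.05,0,0,0,0.07,0,0,0.05,0,0,0,0.07,0,0,0,0,0,0,0.07]
  newtons: 20

```text
time_s: 19.25
tcp_pos: [0.4129, 0.2322, 0.1599]
tool_rot: [[-0.956, 0.294, 0.005], [0.294, 0.956, 0.005], [-0.004, 0.006, -1.0]]
force: [-0.7, -0.3, -0.9]
width: 0.0702
grasp_force: 0.0
```

```bash
python3 - <<'E'
from h import *
s=snap('top');c=snap('scene')
cv2.imwrite('pics/end.png',np.hstack([cv2.resize(s['frame'][150:350,90:290,::-1],(400,400)),cv2.resize(c['frame'][130:280,240:440,::-1],(400,300)).repeat(1,0)[:300] if 0 else cv2.resize(c['frame'][130:330,240:440,::-1],(400,400))]))
E
```

```text
(no output)
```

View pics/end.png

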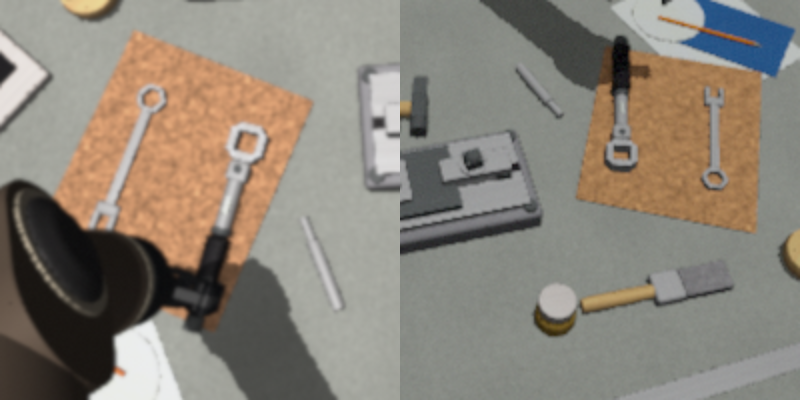

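The wrench lies flat on the mat with its ring at (247,143) and its grip above the mat's near edge. The gripper is clear, and the spanner and other items haven't moved.

```bash
python3 -c "
from plant import r
print(r.hand_in())"
```

```text
the job is handed in; nothing more can be done
None
```

I tightened the clamp bolt until the wrench clicked and stopped with the handle bent about 0.1 rad, short of the 0.19 rad limit; the wrench is laid flat back on the mat and the job is handed in, though the hand-in returned no verdict.

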